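# Load a food printer's capsule rail in order of height

### The arm

A 6-joint arm with a two-finger parallel gripper is mounted at the origin on the work surface. World frame = base frame: x ahead of the robot, y to its left, z up, the work surface at z = 0. Lengths are in m, angles in rad, forces in N, time in s.
With the tool pointing down it reaches from about 0.325 to 0.775 m from the base axis. Payload 5.5 kg.
Tool frame: the origin (TCP) lies between the finger pads; the fingertips stand 8 mm ahead of it and the grasp point (between the pads) lies 11 mm behind it (tcp_to_tips is the distance from the TCP to the fingertips, in m); z points along the fingers, y is the line along which they close (so a half turn about z gives the same grasp; the last joint's range is limited). The gripper opens to 88 mm and grips with 3 to 60 N. Pads are 20 mm wide; open, the fingers measure 115 mm over their backs; the gripper's body (75 mm by 178 mm) begins 61 mm behind the grasp point.
Start: joints at [1.239, 0.091, 1.231, -0, 1.82, -0.057], TCP at [0.163, 0.578, 0.231] pointing down, gripper open.
Joint ranges: [-2.87, 2.87], [-0.86, 2.18], [0.17, 2.46], [-1.51, 4.65], [0.06, 2.69], [-2.65, 2.65]. Speed limits (rad/s): [2.57, 2.57, 3.01, 3.14, 3.14, 3.14].

### API

Orientations are given as a unit quaternion [w, x, y, z].
In Python, from bench import * gives the robot as it stands. Calls block until the motion is done:
- move_to(position, orientation): joint-space move of the TCP to a pose.
- move_l(position, speed=0.15, orientation=None): straight line of the TCP; orientation=None keeps the orientation; speed is the mean speed in m/s.
- movej(angles): joint-space move.
- gripper_open() and close(): open the fingers fully, or close them until they stop; the grip force is fixed at half the most.
- hold(seconds).
- inverse_kinematics(position, orientation): joint angles nearest the present ones, or None.
- state(): the state.
- get_image(name): name is "side" or "top"; returns a dict with "frame" (420x560x3 uint8, blue, green, red), "depth" (420x560 float32, m along the optical axis (not along the pixel's ray), 0 where there is no reading), "camera_matrix" (3x3 intrinsics, pixels), "k1" (the pictures are not rectified: a ray, as slopes to the right and down, at radius r is drawn at 1 + k1 r^2 times it, then the intrinsics apply), "view" (4x4, takes a point from world to camera coordinates). Camera axes: x right, y up, looking along -z (the intrinsics and any distortion apply to the point x, -y, -z); pixel columns grow to the right and rows downward; lengths in m; the calibration is good to about 2 mm. A picture is of the moment at which its call begins.
A pose or a line that the arm cannot do raises IKError and nothing moves.
- job_done(): hands the job in; it is judged then, once.
The state is a dict: "time": time; "joint_pos": joint angles; "dq": joint speeds; "joint_torque": joint torques, N m; "ee_pos": TCP position; "ee_rot": TCP orientation; "ft_force": force on the tool from outside, world axes, zero at the start; "moment": the same for the moment, N m; "finger_gap": finger opening in m; "finger_force": force on a finger pad.
Only numpy, scipy, OpenCV 4.12 (cv2) and the standard library are available. Lean on these libraries where they do the work, as an engineer would, in place of code of your own. Each camera call takes 0.05 s, during which the arm holds its last target. There are 200 camera calls.

### The job

Load the food printer's capsule rail: stand the four capsules upright on the four black pads, one centred on each, in order of height, with the shortest next to the black feed block and the tallest at the other end. Never let a capsule tip over, and leave the photo camera standing where it is.

Things in the scene. Friction and masses are not known exactly. Their poses are not given: they have to be found in the camera images.
- capsule_short: Upright plastic food capsule, a plain round grey cylinder with a steel top, 44 mm in diameter and 50 mm tall (the shortest of the four; it weighs under 0.3 kg). Loose, standing on the bench at the start, free to be gripped across its diameter from above. Origin: centre of its underside, z up along its axis.
- capsule_medium: Upright plastic food capsule, a plain round grey cylinder with a steel top, 44 mm in diameter and 75 mm tall (the second shortest of the four; it weighs under 0.3 kg). Loose, standing on the bench at the start, free to be gripped across its diameter from above. Origin: centre of its underside, z up along its axis.
- capsule_long: Upright plastic food capsule, a plain round grey cylinder with a steel top, 44 mm in diameter and 100 mm tall (the second tallest of the four; it weighs under 0.3 kg). Loose, standing on the bench at the start, free to be gripped across its diameter from above. Origin: centre of its underside, z up along its axis.
- capsule_longest: Upright plastic food capsule, a plain round grey cylinder with a steel top, 44 mm in diameter and 125 mm tall (the tallest of the four; it weighs under 0.3 kg). Loose, standing on the bench at the start, free to be gripped across its diameter from above. Origin: centre of its underside, z up along its axis.
- pad_a: One of four identical fixed black rubber discs, 56 mm across, 3 mm thick, in a straight row on a fixed white plastic rail (450 x 90 mm, 8 mm high, flat on the bench). Centres 80 mm apart; the letter does not tell the place in the row. Origin: centre of its underside, 8 mm above the bench; a capsule stands 3 mm above the origin. x points across the rail, y along it.
- pad_b: One of four identical fixed black rubber discs, 56 mm across, 3 mm thick, in a straight row on a fixed white plastic rail (450 x 90 mm, 8 mm high, flat on the bench). Centres 80 mm apart; the letter does not tell the place in the row. Origin: centre of its underside, 8 mm above the bench; a capsule stands 3 mm above the origin. x points across the rail, y along it.
- pad_c: One of four identical fixed black rubber discs, 56 mm across, 3 mm thick, in a straight row on a fixed white plastic rail (450 x 90 mm, 8 mm high, flat on the bench). Centres 80 mm apart; the letter does not tell the place in the row. Origin: centre of its underside, 8 mm above the bench; a capsule stands 3 mm above the origin. x points across the rail, y along it.
- pad_d: One of four identical fixed black rubber discs, 56 mm across, 3 mm thick, in a straight row on a fixed white plastic rail (450 x 90 mm, 8 mm high, flat on the bench). Centres 80 mm apart; the letter does not tell the place in the row. Origin: centre of its underside, 8 mm above the bench; a capsule stands 3 mm above the origin. x points across the rail, y along it.
- feed_block: Fixed black block with a round steel connector on top, on the rail at either end of the row, in line with it: 70 mm across the rail, 36 mm along it, 52 mm high over the rail. Pad centres are 80, 160, 240 and 320 mm from it. Origin: centre of its underside, 8 mm above the bench; x points across the rail, y along it. The rail's other end has only a low white stop, 14 mm high.
- camera: Black photo camera, 55 x 120 x 68 mm with a lens 35 mm long on one side, standing loose beside the work, left or right; not to be disturbed. Origin: centre of the underside of its housing.

How it is judged:
By the outcome, as a careful person would: the job done as asked, in the order asked, and still so for the second after the job is handed in, with the robot touching nothing.
It also fails if it takes over 86 s, if anything falls off the work surface, if the arm or the gripper's body presses on something with over 40 N, if the wrist force passes 120 N, or if a joint passes its speed limit or range.

## Working session

There is one attempt and no reset: what is moved stays moved. The work goes in short steps, each a Python script; the robot and the scene stay as the last script left them, time stands still between calls to the robot, and variables do not carry over. Pictures are saved under pics/ and viewed, at most 14 in all, crops included, and the job is handed in when it is done.

```bash
mkdir -p pics; cat > h.py <<'E'
from bench import *
import numpy as np, cv2
def world(im):
    "per-pixel world points from depth"
    K=im["camera_matrix"];h,w=im["depth"].shape
    u,v=np.meshgrid(np.arange(w),np.arange(h))
    pts=np.stack([u,v],-1).reshape(-1,1,2).astype(float)
    n=cv2.undistortPoints(pts,np.array(K,float),np.array([im["k1"],0,0,0.])).reshape(h,w,2)
    d=im["depth"]; c=np.stack([n[...,0]*d,-n[...,1]*d,-d,np.ones_like(d)],-1)
    return (c@np.linalg.inv(im["view"]).T)[...,:3], n
E
python3 - <<'E'
from h import *
s=state();print(s["time"],s["ee_pos"],s["ee_rot"],s["finger_gap"])
for n in("side","top"):
    im=get_image(n);cv2.imwrite(f"pics/{n}0.png",im["frame"])
    np.savez(f"{n}0.npz",**im)
    print(n,im["camera_matrix"],im["k1"],np.linalg.inv(im["view"])[:3].round(3),(im["depth"]==0).mean())
E
```

```text
0.0 [0.16272251 0.5772331  0.22952953] [-1.91206429e-04  1.36955781e-01  9.90576710e-01 -9.26568524e-04] 0.08727342747172466
side [[383.85308344   0.         278.7452718 ]
 [  0.         383.85308344 202.77657992]
 [  0.           0.           1.        ]] -0.05425767474210793 [[ 0.701  0.519 -0.489  0.029]
 [-0.714  0.498 -0.493 -0.539]
 [-0.012  0.695  0.719  0.821]] 0.003869047619047619
top [[421.21441505   0.         277.13635949]
 [  0.         421.21441505 209.12212655]
 [  0.           0.           1.        ]] 0.008261822672363448 [[ 0.014  0.986 -0.167  0.341]
 [-1.     0.015  0.003  0.004]
 [ 0.006  0.167  0.986  1.23 ]] 0.004166666666666667
```

View pics/top0.png

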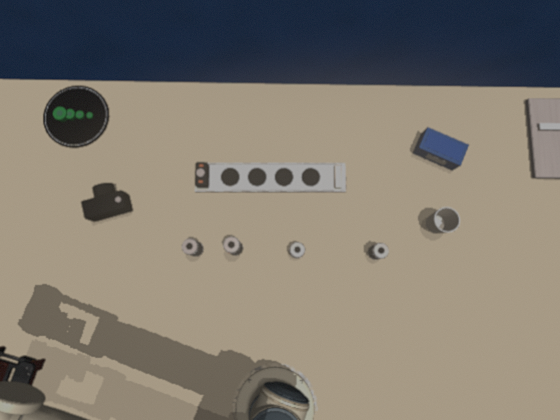

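View pics/side0.png

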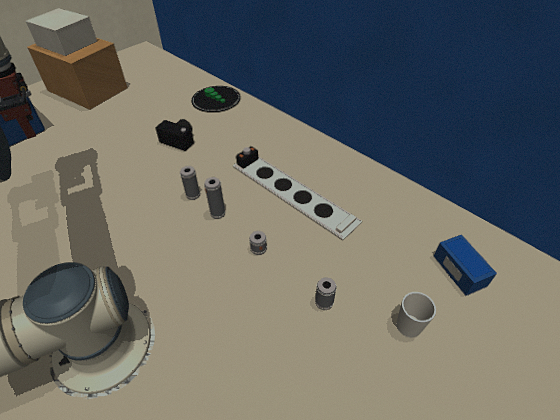

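The top view shows the feed block at (202,175) and the pads at (230..311,177). The capsules are at (190,246), (232,244), (297,249) and (379,250), and the camera is at (107,203), to the left. The side view agrees: from left to right the capsules look long, longest, short and medium.

```bash
cat >> h.py <<'E'
def cast(im,px,z):
    "pixels (N,2) -> world points on plane z"
    n=cv2.undistortPoints(np.array(px,float).reshape(-1,1,2),np.array(im["camera_matrix"],float),np.array([im["k1"],0,0,0.])).reshape(-1,2)
    T=np.linalg.inv(im["view"]); d=np.c_[n[:,0],-n[:,1],-np.ones(len(n))]@T[:3,:3].T; o=T[:3,3]
    return o+d*((z-o[2])/d[:,2])[:,None]
def capsules(im,box,zmin=.035):
    "centres of raised blobs in an x,y box: height from depth, xy = centre of the top disc"
    P,_=world(im); x0,x1,y0,y1=box
    m=(P[...,2]>zmin)&(P[...,0]>x0)&(P[...,0]<x1)&(P[...,1]>y0)&(P[...,1]<y1)
    n,l,st,_=cv2.connectedComponentsWithStats(m.astype(np.uint8))
    out=[]
    for i in range(1,n):
        if st[i,4]<25: continue
        z=P[l==i][:,2]; h=np.median(z[z>np.percentile(z,80)-.006])
        t=((l==i)&(P[...,2]>h-.010)).astype(np.uint8)
        c=max(cv2.findContours(t,cv2.RETR_EXTERNAL,cv2.CHAIN_APPROX_NONE)[0],key=len)
        H=min((.05,.075,.1,.125,.061,.086,.111,.136),key=lambda k:abs(k-h))
        mo=cv2.minEnclosingCircle(c)
        w=cast(im,c.reshape(-1,2),H); lo,hi=w.min(0),w.max(0)
        out.append((h,H,(lo+hi)/2,hi-lo,mo))
    return out
def discs(im,box,z=.011):
    g=im["frame"].max(2); P,_=world(im); x0,x1,y0,y1=box
    m=((g<75)&(P[...,0]>x0)&(P[...,0]<x1)&(P[...,1]>y0)&(P[...,1]<y1)).astype(np.uint8)
    n,l,st,ce=cv2.connectedComponentsWithStats(m)
    return [(ce[i].round(1),st[i,4],cast(im,ce[i:i+1],z)[0].round(4),np.median(P[l==i][:,2]).round(3)) for i in range(1,n) if st[i,4]>60]
E
python3 - <<'E'
from h import *
np.set_printoptions(precision=4,suppress=True)
for n in("top","side"):
    im=dict(np.load(n+"0.npz")); print(n)
    for c in capsules(im,(.3,.55,-.4,.33)): print(c[0],c[1],c[2],c[3],c[4][0])
    print("pads")
    for d in discs(im,(.53,.72,-.3,.3)): print(*d)
    P,_=world(im); m=(P[...,2]>.03)&(P[...,0]>.55)&(P[...,0]<.8)&(P[...,1]>0)&(P[...,1]<.3)
    print("block",P[m].mean(0),P[m].min(0),P[m].max(0))
    print("bench z",np.median(P[250:350,300:400,2]) if n=="top" else 0)
    m=(P[...,2]>.02)&(P[...,0]>.4)&(P[...,0]<.66)&(P[...,1]>.33)&(P[...,1]<.7)
    print("cam",P[m].min(0),P[m].max(0))
E
```

```text
top
0.12436717948954557 0.125 [0.4318 0.1169 0.125 ] [0.0421 0.0422 0.    ] (231.58511352539062, 244.7127685546875)
0.09926290967041784 0.1 [0.4282 0.2316 0.1   ] [0.0403 0.0433 0.    ] (189.91722106933594, 246.39404296875)
0.049755287014141336 0.05 [ 0.4279 -0.0591  0.05  ] [0.042 0.042 0.   ] (297.1938781738281, 249.70408630371094)
0.07461697748849616 0.075 [ 0.4266 -0.2852  0.075 ] [0.0412 0.0415 0.    ] (380.28570556640625, 250.7142791748047)
pads
[203.3 177.4] 131 [0.6404 0.2201 0.011 ] 0.047
[229.7 176.4] 197 [0.6448 0.1418 0.011 ] 0.011
[256.5 176.5] 207 [0.6458 0.062  0.011 ] 0.01
[283.5 176.5] 207 [ 0.6469 -0.0182  0.011 ] 0.011
[310.3 176.6] 204 [ 0.648  -0.0979  0.011 ] 0.011
block [0.6395 0.2185 0.0485] [0.607  0.2014 0.03  ] [0.675  0.2388 0.0651]
bench z -0.0003001643921314301
cam [0.5037 0.4253 0.0202] [0.6129 0.5494 0.0777]
side
0.1003579990135785 0.1 [0.4284 0.2309 0.1   ] [0.0457 0.0523 0.    ] (187.0757598876953, 170.71212768554688)
0.1252759686643239 0.125 [0.4309 0.1176 0.125 ] [0.0454 0.0502 0.    ] (212.0, 184.0)
0.050302809670190185 0.05 [ 0.4258 -0.0582  0.05  ] [0.0454 0.0467 0.    ] (257.0, 238.0)
0.07481416462634871 0.075 [ 0.4248 -0.2861  0.075 ] [0.0458 0.0441 0.    ] (326.0, 286.5)
pads
[246.9 158. ] 266 [0.6542 0.2363 0.011 ] 0.038
[264.5 172.3] 146 [0.6448 0.1425 0.011 ] 0.012
[282.8 184.3] 167 [0.6452 0.062  0.011 ] 0.011
[302.4 196.8] 187 [ 0.6464 -0.0178  0.011 ] 0.012
[323.3 210.2] 204 [ 0.6477 -0.0974  0.011 ] 0.011
block [0.6385 0.2177 0.0469] [0.6076 0.2042 0.0307] [0.6769 0.2426 0.0644]
bench z 0
cam [0.5033 0.4227 0.0201] [0.6175 0.55   0.0745]
```

Both views agree to within 2 mm, the heights read 50, 75, 100 and 125 mm, and the pads are 80 mm apart. I'll start with the shortest, gripping across the rail.

```bash
cat >> h.py <<'E'
Q=[0,.5**.5,.5**.5,0]; UP=.26
PICK={.05:(.4275,-.0588),.075:(.4262,-.2856),.1:(.4283,.2313),.125:(.4315,.1172)}
PAD={.05:(.6447,.1420),.075:(.6455,.0620),.1:(.6466,-.0180),.125:(.6478,-.0977)}
def load(h,src=None):
    g=max(.028,h-.028)-.011           # TCP height over the capsule's foot
    x,y=src or PICK[h]; px,py=PAD[h]
    move_to([x,y,UP],Q); move_l([x,y,g+.05],.25); move_l([x,y,g],.1); e=state()["ee_pos"]
    close(); s=state(); print(h,"gap",s["finger_gap"],"force",s["finger_force"],"pick err",e-[x,y,g])
    if abs(s["finger_gap"]-.044)>.006: print("BAD GRASP"); return
    f0=None
    move_l([x,y,UP],.2); move_l([px,py,UP],.25); move_l([px,py,g+.03],.2)
    hold(.2); f0=state()["ft_force"][2]
    move_l([px,py,g+.0135],.06)
    for dz in np.arange(.0125,.006,-.001):
        f=state()["ft_force"][2]-f0
        if f>4: break
        move_l([px,py,g+dz],.03)
    s=state(); print("touch df",f,"ee err",s["ee_pos"]-[px,py,g+.011],"gap",s["finger_gap"])
    gripper_open(); move_l([px,py,UP],.2); print("t",state()["time"])
E
python3 - <<'E'
from h import *
np.set_printoptions(precision=4,suppress=True)
for d in(PICK,PAD):
    for x,y in d.values():
        for z in(.02,UP): assert inverse_kinematics([x,y,z],Q) is not None,(x,y,z)
load(.05)
for n in("top","side"):
    im=get_image(n);cv2.imwrite(f"pics/{n}1.png",im["frame"])
    for c in capsules(im,(.3,.69,-.4,.19)):print(c[0],c[1],c[2],c[3])
E
```

```text
0.05 gap 0.04385536684021953 force 30.000067055225372 pick err [ 0.0003 -0.0001  0.0006]
touch df 7.025137501563838 ee err [0.0002 0.0001 0.    ] gap 0.0434232024569209
t 12.5667
0.6373180349906742 0.136 [0.8935 0.2424 0.136 ] [0.1634 0.2196 0.    ]
0.07463857886726488 0.075 [ 0.4266 -0.2852  0.075 ] [0.0412 0.0415 0.    ]
0.5769210700921786 0.136 [1.0961 1.2209 0.136 ] [0.6639 0.3538 0.    ]
0.06151490224748701 0.061 [0.6409 0.1419 0.061 ] [0.0468 0.05   0.    ]
0.1254198983570023 0.125 [0.4309 0.1176 0.125 ] [0.0454 0.0502 0.    ]
0.07478026245119113 0.075 [ 0.4248 -0.2861  0.075 ] [0.0458 0.0441 0.    ]
```

View pics/side1.png

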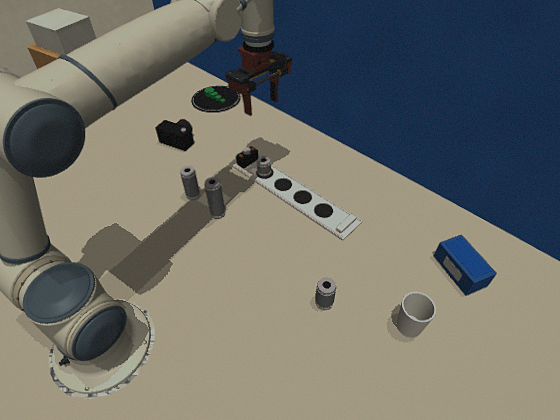

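The short capsule stands upright on its pad next to the feed block, at pixel (265,165), and nothing else has moved. I'll continue with the other three.

```bash
python3 - <<'E'
from h import *
np.set_printoptions(precision=4,suppress=True)
for h in(.075,.1,.125): load(h)
move_to([.42,.25,.28],Q)
for n in("top","side"):
    im=get_image(n);cv2.imwrite(f"pics/{n}2.png",im["frame"])
    for c in capsules(im,(.59,.69,-.4,.19)):print(c[0],c[1],c[2],c[3])
    P,_=world(im); m=(P[...,2]>.02)&(P[...,2]<.1)&(P[...,0]>.4)&(P[...,0]<.66)&(P[...,1]>.33)&(P[...,1]<.7)
    if m.any(): print("cam",P[m].min(0),P[m].max(0))
print(state()["time"])
E
```

```text
0.075 gap 0.04392054366131591 force 29.999826550483704 pick err [ 0.0002 -0.0002  0.0005]
touch df 6.61160096077529 ee err [0.0002 0.     0.    ] gap 0.043592787000997175
t 24.525
0.1 gap 0.04396333975633789 force 29.943841695785522 pick err [0.0003 0.0001 0.0006]
touch df 5.733206838259114 ee err [ 0.0002 -0.     -0.0001] gap 0.043103895056550746
t 34.9083
0.125 gap 0.043622713092735535 force 29.90033447742462 pick err [0.0003 0.     0.0007]
touch df 7.377987739953836 ee err [ 0.0003 -0.0001 -0.0002] gap 0.043893935986187974
t 44.6417
0.13560508974504004 0.136 [ 0.6445 -0.0949  0.136 ] [0.0417 0.043  0.    ]
0.11041842778893773 0.111 [ 0.6444 -0.0162  0.111 ] [0.0425 0.0413 0.    ]
0.08568095036495393 0.086 [0.6415 0.0602 0.086 ] [0.0433 0.0395 0.    ]
0.060753850982075086 0.061 [0.6423 0.1412 0.061 ] [0.0413 0.0405 0.    ]
cam [0.5505 0.4739 0.026 ] [0.6127 0.549  0.071 ]
0.06115914798161182 0.061 [0.6404 0.1419 0.061 ] [0.0478 0.0501 0.    ]
0.0867711960283698 0.086 [0.6408 0.0596 0.086 ] [0.0503 0.0481 0.    ]
0.11112626793620639 0.111 [ 0.6428 -0.0158  0.111 ] [0.0493 0.0482 0.    ]
0.13634919936070167 0.136 [ 0.6445 -0.0961  0.136 ] [0.0492 0.0479 0.    ]
cam [0.5033 0.4222 0.0201] [0.6151 0.549  0.0747]
46.275
```

View pics/top2.png

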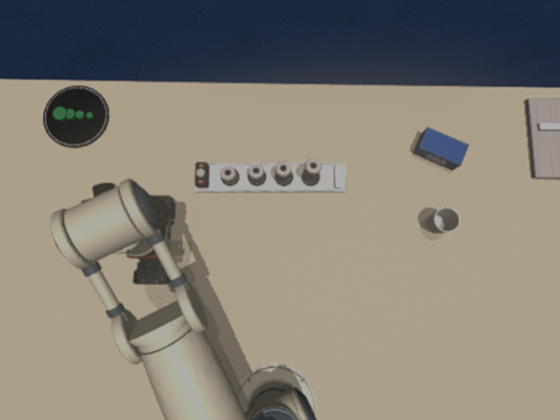

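View pics/side2.png

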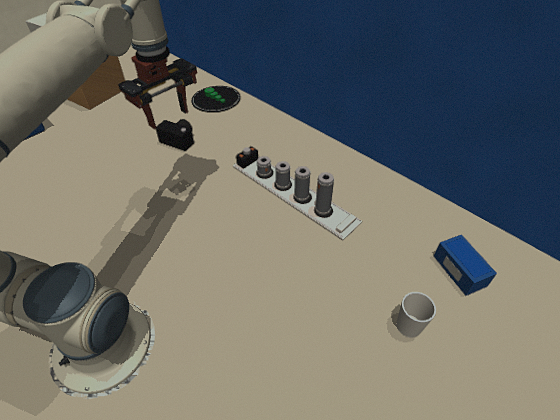

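All four capsules are upright in the right order, and the camera hasn't moved. Measured centres are off by about 3 mm, but part of that could be the side walls getting into the mask. I'll measure the steel tops more tightly before deciding whether to nudge them.

```bash
cat >> h.py <<'E'
def tops(im,tol=.004):
    P,_=world(im); r=[]
    for h,(px,py) in PAD.items():
        m=(abs(P[...,2]-h-.011)<tol)&(np.hypot(P[...,0]-px,P[...,1]-py)<.035)
        v,u=np.nonzero(cv2.morphologyEx(m.astype(np.uint8),cv2.MORPH_CLOSE,np.ones((5,5),np.uint8)))
        w=cast(im,np.c_[u,v],h+.011)[:,:2]
        c=(w.min(0)+w.max(0))/2
        r.append(np.r_[w.mean(0)-[px,py],c-[px,py],np.ptp(w,axis=0)+.0028,len(u)])
    return np.array(r)
E
python3 - <<'E'
from h import *
np.set_printoptions(precision=4,suppress=True)
for n in("top","side"): print(n);print(np.mean([tops(get_image(n)) for _ in range(3)],0))
im=get_image("top");cv2.imwrite("pics/crop3.png",cv2.resize(im["frame"][145:205,190:350],None,fx=5,fy=5,interpolation=cv2.INTER_CUBIC))
E
```

```text
top
[[ -0.0022  -0.0001  -0.0015   0.0001   0.0422   0.0413 161.3333]
 [ -0.0019  -0.0019  -0.0022  -0.0018   0.0424   0.0422 169.3333]
 [ -0.0022   0.0021  -0.0022   0.0018   0.0452   0.044  173.6667]
 [ -0.0017   0.0021  -0.0029   0.0024   0.0436   0.0431 184.3333]]
side
[[ -0.0018   0.0023  -0.0021   0.0024   0.0463   0.0479 105.6667]
 [ -0.0016   0.0007  -0.0018   0.0006   0.0474   0.0449 117.    ]
 [ -0.0012   0.0046  -0.0006   0.0043   0.0456   0.0467 131.6667]
 [ -0.0007   0.0042  -0.0009   0.0038   0.0472   0.0464 147.6667]]
```

View pics/crop3.png

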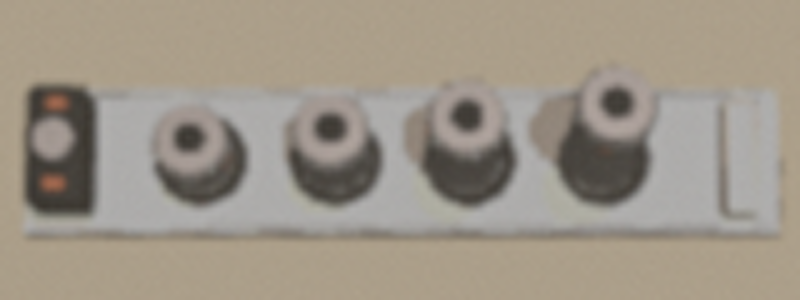

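The tops read within about 2–4.5 mm of centre. The crop shows all four standing within their pads, at about (190,140), (330,130), (467,115) and (615,100). The two tall ones are furthest off (x about −2 mm, y about +3 mm) and there's time left, so I'll regrip and shift those two.

```bash
python3 - <<'E'
from h import *
np.set_printoptions(precision=4,suppress=True)
for h in(.125,.1):
    g=h-.028-.011+.011; x,y=PAD[h]; nx,ny=x+.0018,y-.003
    move_to([x,y,UP],Q); move_l([x,y,g+.03],.25); move_l([x,y,g],.1); close(); print("gap",state()["finger_gap"])
    move_l([x,y,g+.012],.06); move_l([nx,ny,g+.012],.02); hold(.2); f0=state()["ft_force"][2]
    move_l([nx,ny,g+.002],.05)
    for dz in(.001,0,-.001,-.002):
        if state()["ft_force"][2]-f0>4: break
        move_l([nx,ny,g+dz],.03)
    print("df",state()["ft_force"][2]-f0); gripper_open(); move_l([nx,ny,UP],.2); print(state()["time"])
move_to([.42,.25,.28],Q)
for n in("top","side"): print(np.mean([tops(get_image(n)) for _ in range(3)],0)[:,:4])
cv2.imwrite("pics/side4.png",get_image("side")["frame"]);print(state()["time"])
E
```

```text
gap 0.04382128837972276
df 5.873581701239552
53.8167
gap 0.04347933595559257
df 5.958617770968444
60.125
[[-0.0021  0.     -0.0024 -0.0008]
 [-0.0019 -0.0016 -0.0026 -0.0017]
 [-0.0001 -0.0005 -0.0007 -0.0009]
 [-0.0003 -0.001  -0.0001 -0.0012]]
[[-0.0014  0.0024 -0.0019  0.0024]
 [-0.0013  0.0008 -0.0017  0.0004]
 [ 0.0005  0.0014  0.0007  0.0005]
 [ 0.0006  0.0011  0.0006  0.0007]]
61.8083
```

View pics/side4.png

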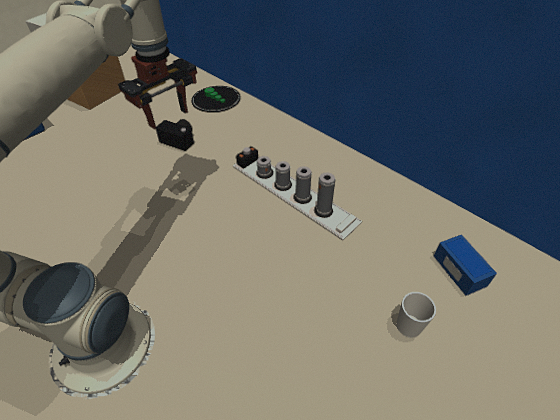

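All four capsules are upright, from short at (265,165) to longest at (325,195). Each is within about 2.5 mm of its pad centre, the camera hasn't moved, and the arm is clear.

```bash
python3 -c "
from bench import *
print(job_done())"
```

```text
the job is handed in; nothing more can be done
None
```

The job is handed in at about 62 s: all four capsules stand upright in height order, shortest next to the feed block, each measured within about 2.5 mm of its pad centre, and the camera was left where it stood.

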